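Heft the kiln-post tins and hold up the heaviest

ROBOT

A 6-joint arm with a two-finger parallel gripper is mounted at the origin on a cart in front of the work surface, level with it; the furniture and walls round the work are solid. World frame = base frame: x ahead of the robot, y to its left, z up, the work surface at z = 0. Lengths are in m, angles in rad, forces in N, time in s.
With the tool pointing down it reaches from about 0.375 to 0.975 m from the base axis. Payload 3.8 kg.
Tool frame: the origin (TCP) lies midway between the tips of the shut fingers; the grasp point (between the pads) lies 19 mm behind it; x points along the fingers, y is the direction in which the jaws open and shut, and the axes are right-handed (so a half turn about x gives the same grasp; the last joint's range is limited). The gripper opens to 88 mm and grips with 3 to 60 N. Pads are 18 mm wide; open, the fingers measure 123 mm over their backs; the gripper's body (75 mm by 187 mm) begins 45 mm behind the grasp point.
Start: joints at [-1.268, 0.264, 1.604, -0, 1.274, -0.037], TCP at [0.225, -0.636, 0.239] pointing down, gripper open.
Joint ranges: [-2.63, 2.63], [-0.94, 2.18], [0.31, 2.57], [-1.31, 4.45], [0, 2.66], [-2.55, 2.55]. Speed limits (rad/s): [2.57, 2.57, 3.14, 3.14, 3.14, 3.14].

INTERFACE

Orientations are given as a rotation vector (axis times angle).
In Python, from cell import manip, inverse_kinematics, cams, order gives the robot as it stands. Calls block until the motion is done:
- manip.move_pose(position, orientation): joint-space move of the TCP to a pose.
- manip.move_linear(position, rate=0.15, rot=None): straight line of the TCP; rot=None keeps the orientation; rate is the mean speed in m/s.
- manip.set_joints(angles): joint-space move.
- manip.set_gripper(opening, force=None): finger opening in m; force is the grip in N (None keeps the last); returns when the fingers have stopped.
- manip.dwell(seconds).
- inverse_kinematics(position, orientation): joint angles nearest the present ones, or None.
- manip.state(): the state.
- cams.capture(name): name is "side" or "top"; returns a dict with "image" (480x640x3 uint8, blue, green, red), "z_map" (480x640 float32, m along the optical axis (not along the pixel's ray), 0 where there is no reading), "intrinsics" (3x3 intrinsics, pixels), "position" and "orientation" of the camera in the world. Camera axes: x right, y down, z forward; pixel columns grow to the right and rows downward; lengths in m; the calibration is good to about 2 mm. A picture is of the moment at which its call begins.
A pose or a line that the arm cannot do raises manip.IKError and nothing moves.
- order.close_job(): hands the job in, once; it reports no verdict.
The state is a dict: "clock": time; "joint_pos": joint angles; "joint_velocities": joint speeds; "tau": joint torques, N m; "tool_pos": TCP position; "tcp_rot": TCP orientation; "contact_force": force on the tool from outside, world axes, zero at the start; "moment": the same for the moment, N m; "gripper_width": finger opening in m.
Only numpy, scipy, OpenCV 4.12 (cv2) and the standard library are available. Lean on these libraries where they do the work, as an engineer would, in place of code of your own. Each camera call takes 0.05 s, during which the arm holds its last target. There are 200 camera calls.

TASK

Push the rack's hold-down bar all the way back against its rear stops so that the three tins are free, then heft them one after the other from your left to your right, raising each well clear of the rack (5 cm or so) for a moment and standing it upright on the rack board again. Then hold the heaviest tin up, upright and still, at least 10 cm above the rack board, and finish while still holding it in the gripper, with the other two standing on the board and the bar still fully back. Do not tip any tin over, and leave the water bowl, the pinch pot and the stamp where they are.

Things in the scene. Friction and masses are not known exactly. Their poses are not given: they have to be found in the camera images.
- rack: fixed rack: wooden board 12 mm thick, rack x -75 to +165 mm, y +-205 mm; rails along x at y = +-192 mm, 98 mm up, on posts 108 mm tall. Origin on the table under the middle place; x points away from the robot (yaw within 0.2 rad), y to the robot's left, z up. Tins stand on the board at y = +115, 0, -115 mm, x = 0 (up to 6 mm off)
- bar (a joint): hold-down bar's slide along rack +x: 0 = front, 0.152 m = against the rear stops; starts at 0 to 0.05, over the lids. Bar 22 mm wide, 8 mm thick, underside 95 mm above the table (8 mm over the lids), spans both rails; its centre line is at rack x = joint value - 32 mm. About 1.5 N friction holds it where it is left
- bar_knob (a point): top of the upright round wooden knob in the middle of the bar, 151 mm above the table; moves with the bar. Knob 20 mm thick from 2 to 26 mm below this point, narrowing to 16 mm at its foot; the bar's upper face is 48 mm below this point
- tin_left: the left tin as the robot sees the row (largest y): closed round steel tin, 56 mm diameter (58 over the bead 58 to 61 mm up), 75 mm tall, upright; origin at the centre of its underside. All three look alike; each has a loose rigid kiln post shut inside. None is over 0.65 kg; the heaviest is at least 0.19 kg heavier than the others.
- tin_middle: the middle tin as the robot sees the row (between the others): closed round steel tin, 56 mm diameter (58 over the bead 58 to 61 mm up), 75 mm tall, upright; origin at the centre of its underside. All three look alike; each has a loose rigid kiln post shut inside. None is over 0.65 kg; the heaviest is at least 0.19 kg heavier than the others.
- tin_right: the right tin as the robot sees the row (smallest y): closed round steel tin, 56 mm diameter (58 over the bead 58 to 61 mm up), 75 mm tall, upright; origin at the centre of its underside. All three look alike; each has a loose rigid kiln post shut inside. None is over 0.65 kg; the heaviest is at least 0.19 kg heavier than the others.
- water_bowl: bystander: glazed bowl, 133 mm wide, 48 mm tall, origin at the centre of its underside
- pinch_pot: bystander: clay pinch pot, 72 mm wide, 64 mm tall, origin at the centre of its underside
- stamp: bystander: pale waisted stamp, 31 mm wide, 53 mm tall, standing; origin at the centre of its underside
Not all that is in view belongs to the job. Leave any green or yellow look-alike of the tin_middle alone.

How it is judged:
By the outcome, as a careful person would: the job done as asked, in the order asked, and still so for the second after the job is handed in, while the arm keeps its last pose, push and grip.
It also fails if it takes over 67 s, if anything falls off the work surface, if the arm or the gripper's body presses on something with over 40 N, if the wrist force passes 120 N, or if a joint passes its speed limit or range.

## Working session

There is one attempt and no reset: what is moved stays moved. The work goes in short steps, each a Python script; the robot and the scene stay as the last script left them, time stands still between calls to the robot, and variables do not carry over. Pictures are saved under pics/ and viewed, about 8 in all and at most 12, crops included, and the job is handed in when it is done.

```bash
ls; mkdir -p pics
python3 - <<'E'
from cell import manip, cams
import cv2,numpy as np
for n in("top","side"):
    c=cams.capture(n); cv2.imwrite(f"pics/{n}0.png",c["image"]); np.savez(f"{n}0.npz",**c)
    print(n,c["intrinsics"],c["position"],c["orientation"])
print(manip.state())
E
```

```text
pics
top [[484.96892441   0.         312.37124849]
 [  0.         484.96892441 242.44870026]
 [  0.           0.           1.        ]] [1.75696918e-01 7.53453207e-04 1.47901585e+00] [-2.16899144  2.04439283 -0.20352369]
side [[620.69969757   0.         331.81205945]
 [  0.         620.69969757 245.02573494]
 [  0.           0.           1.        ]] [ 0.16782153 -1.24922037  1.19670668] [-2.26302832  0.28846364 -0.1135691 ]
{'clock': 0.1, 'joint_pos': array([-1.26790145e+00,  2.64672859e-01,  1.60517309e+00,  9.75213110e-06,
        1.27370762e+00, -3.68815215e-02]), 'joint_velocities': array([ 0.0014345 , -0.00080465, -0.00192239, -0.00055875, -0.00033437,
       -0.00088836]), 'tau': array([ 3.06255506e-04, -5.03618717e+01, -3.58070970e+01,  7.29958853e-02,
        2.33732339e-02, -5.60409387e-05]), 'tool_pos': array([ 0.22479136, -0.63581909,  0.2375506 ]), 'tcp_rot': array([ 2.03757724,  0.35158157, -2.03809581]), 'contact_force': array([-0.04120211, -0.32235269,  0.62109512]), 'moment': array([-0.01945513,  0.06278128, -0.01000729]), 'gripper_width': 0.0881372324339193}
```

View pics/top0.png

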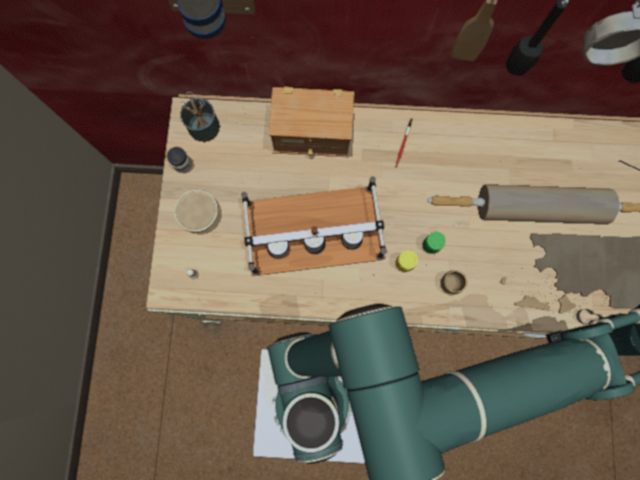

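View pics/side0.png

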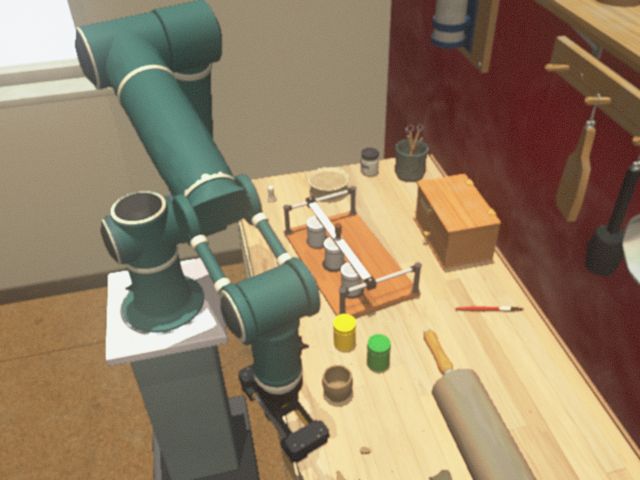

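Top view: rack posts are at about (245,195), (372,183), (254,268) and (381,254), with the white bar across them and its knob at (314,231). Three grey tins stand at (278,247), (314,242) and (352,238). The yellow (407,260) and green (435,242) cans are off the rack and are the look-alikes to leave alone. The bowl is at (197,211), the stamp at (192,273) and the pinch pot at (454,283).

```bash
cat > h.py <<'E'
import numpy as np, cv2
from scipy.spatial.transform import Rotation as R
def cloud(c):
    K=c["intrinsics"];z=c["z_map"];v,u=np.indices(z.shape)
    p=np.stack([(u-K[0,2])*z/K[0,0],(v-K[1,2])*z/K[1,1],z],-1)
    P=p@R.from_rotvec(c["orientation"]).as_matrix().T+c["position"]
    P[z<=0]=np.nan
    return P
E
python3 - <<'E'
from h import *
c=np.load("top0.npz");P=cloud(c);im=c["image"]
roi=np.zeros(im.shape[:2],bool);roi[170:285,232:395]=1
print("table z",np.nanmedian(P[270:300,170:240,2]))
hsv=cv2.cvtColor(im,cv2.COLOR_BGR2HSV)
b=roi&(abs(P[...,2]-.012)<.006)&(hsv[...,1]>120)
r=cv2.minAreaRect(P[b][:,:2].astype(np.float32)*1000);print("board",b.sum(),r,cv2.boxPoints(r))
for n,(u,v) in dict(L=(278,247),M=(314,242),R=(352,238)).items():
    q=P[v-16:v+17,u-16:u+17].reshape(-1,3);q=q[(q[:,2]>.078)&(q[:,2]<.094)];print(n,len(q),cv2.minEnclosingCircle(q[:,:2].astype(np.float32)*1000),np.median(q,0))
q=P[roi&(P[...,2]>.125)];print("knob",q)
br=P[roi&(P[...,2]>.099)&(P[...,2]<.108)&(hsv[...,1]<60)]
print("bar+rails",len(br));
for a in (0,):
    print(np.round(br[::12],3).tolist())
for n,(u,v) in dict(bowl=(197,211),stamp=(192,273),pot=(454,283),yel=(407,260),grn=(435,242),box=(312,120)).items(): print(n,P[v,u])
im2=cv2.resize(im[165:290,160:470],None,fx=2.5,fy=2.5,interpolation=cv2.INTER_CUBIC);cv2.imwrite("pics/crop1.png",im2)
E
```

```text
table z 0.0001230242753431643
board 6495 ((521.2963256835938, 27.904922485351562), (236.33279418945312, 391.27740478515625), 10.447227478027344) [[ 369.6137   198.8733 ]
 [ 440.56403 -185.91765]
 [ 672.97894 -143.06346]
 [ 602.0286   241.7275 ]]
L 204 ((452.205078125, 129.2368927001953), 27.66168975830078) [0.44617251 0.12776081 0.08664224]
M 157 ((474.1134338378906, 23.199798583984375), 26.751327514648438) [0.46847804 0.02246816 0.08683594]
R 179 ((494.3626708984375, -90.61585998535156), 27.094970703125) [ 0.48848424 -0.0914223   0.08603994]
knob [[0.49940283 0.02723675 0.14884317]
 [0.49905774 0.02438256 0.15093447]
 [0.50035306 0.0216429  0.14628966]
 [0.49608439 0.02985648 0.14991274]
 [0.4950958  0.02694838 0.15469149]
 [0.49618353 0.02421267 0.15086068]
 [0.49596765 0.02137681 0.15243338]
 [0.49757944 0.01864933 0.14643804]
 [0.49265709 0.0324581  0.15146959]
 [0.49327578 0.02969042 0.14956502]
 [0.49376142 0.02690378 0.14821905]
 [0.49391575 0.02408721 0.14825999]
 [0.49384075 0.02125611 0.14925937]
 [0.49371125 0.0184263  0.1504854 ]
 [0.4941865  0.01563002 0.14918506]
 [0.49
[... 3054 characters left out ...]
.461, 0.2, 0.105], [0.464, 0.159, 0.104], [0.466, 0.124, 0.105], [0.469, 0.087, 0.102], [0.459, 0.185, 0.104], [0.462, 0.147, 0.103], [0.48, -0.171, 0.104], [0.457, 0.17, 0.104], [0.459, 0.13, 0.105], [0.454, 0.167, 0.104], [0.445, 0.218, 0.107], [0.443, 0.204, 0.104], [0.438, 0.207, 0.1], [0.457, -0.183, 0.106], [0.451, -0.175, 0.105], [0.445, -0.183, 0.106], [0.414, 0.207, 0.103], [0.403, 0.204, 0.1], [0.393, 0.199, 0.106], [0.378, 0.201, 0.108], [0.373, 0.192, 0.107]]
bowl [nan nan nan]
stamp [0.35870655 0.37977874 0.05131932]
pot [ 0.38124834 -0.40954169  0.00394256]
yel [ 0.43054945 -0.25198849  0.07772905]
grn [ 0.49021739 -0.33426924  0.07315567]
box [0.82468963 0.04964831 0.14160008]
```

View pics/crop1.png

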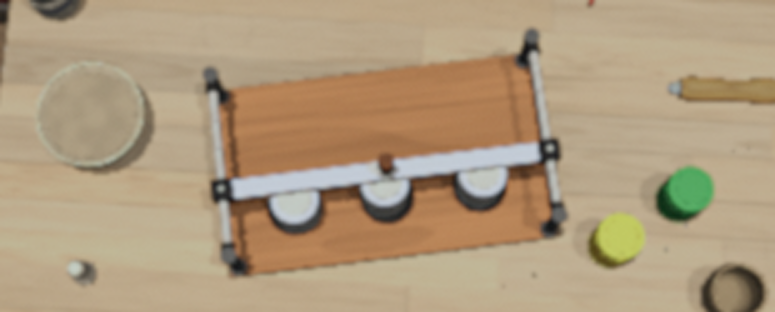

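The crop confirms three grey tins under the bar, inside the rack; the green and yellow cans are outside it. The board fit gives a yaw of about 0.182 rad and an origin of about (0.477, 0.020). The knob is at (0.491, 0.024), so the bar joint is at about 0.046. Next I push the knob with closed fingers.

```bash
cat >> h.py <<'E'
yaw=0.1823; O=np.array([.4770,.0197]); ex=np.array([np.cos(yaw),np.sin(yaw)]); ey=np.array([-ex[1],ex[0]])
def W(x,y,z): return np.r_[O+x*ex+y*ey,z]
def rots():
    out=[]
    for s in(1,-1):   # jaw along rack +-x, tool down
        tx=np.array([0,0,-1.]);ty=np.r_[s*ex,0];out.append(R.from_matrix(np.stack([tx,ty,np.cross(tx,ty)],1)).as_rotvec())
    return out
def ROT():
    from cell import inverse_kinematics as ik
    return min((r for r in rots() if ik(W(0,0,.2),r) is not None),key=lambda r:abs(ik(W(0,0,.2),r)[5]))
def force(manip,n=8):
    f=[]
    for _ in range(n): manip.dwell(.05); f.append(manip.state()["contact_force"])
    return np.mean(f,0),np.std(f,0)
E
python3 - <<'E'
from h import *
from cell import manip, inverse_kinematics as ik
for r in rots(): print(r, ik(W(-.027,.001,.3),r), ik(W(-.027,.001,.12),r), ik(W(.1,.001,.12),r))
r=ROT()
manip.set_gripper(0.0,20)
p0=manip.state()["tool_pos"]; manip.move_linear([p0[0],p0[1],.30])
manip.move_pose(W(-.027,.001,.30),r)
manip.move_linear(W(-.027,.001,.119),rate=.12)
f0,s=force(manip); print("f0",f0,s)
for x in (-.012,0,.03,.06,.08,.086):
    manip.move_linear(W(x,.001,.119),rate=.06); f=manip.state()["contact_force"]-f0
    print(x,round(manip.state()["clock"],1),"F along",f[:2]@ex,"lat",f[:2]@ey,"z",f[2])
E
```

```text
[ 1.07385842  1.28991506 -1.07385842] [-0.02024427 -0.20660466  1.97519943  0.          1.37299789 -0.20254427] [-0.02024427 -0.05593625  2.1883649   0.          1.009164   -0.20254427] [ 0.02417171  0.18204278  1.93445733  0.          1.02509254 -0.15812829]
[-1.34221914  1.11740173  1.34221914] None None None
f0 [0.48723095 0.11046733 0.1887812 ] [0.28522713 0.69835753 0.41104548]
-0.012 6.9 F along -0.7842601416743954 lat 0.2837906961539383 z 0.5431915701921043
0 7.2 F along -0.48774078563918255 lat 0.09408709502404489 z 0.2409171459733819
0.03 7.9 F along -0.44461812788556165 lat 0.13156977415198756 z -0.9365367577824917
0.06 8.5 F along -0.8480150774426161 lat 0.008630670214326489 z -0.2537907414559403
0.08 9.0 F along -0.15180193260333222 lat 0.125915402688911 z -0.8653521915674759
0.086 9.2 F along -0.2311136856374627 lat 0.061996041701164455 z 0.10113408909669444
```

Run:
```python
from h import *
from cell import manip, cams
f,s=force(manip);print(f,manip.state()["tool_pos"],manip.state()["gripper_width"])
t=cams.capture("top")["image"];s=cams.capture("side")["image"]
a=cv2.resize(t[165:290,220:400],(576,400),interpolation=cv2.INTER_CUBIC)
b=cv2.resize(s[150:330,220:440],(489,400),interpolation=cv2.INTER_CUBIC)
cv2.imwrite("pics/c2.png",cv2.resize(np.hstack([a,b]),(800,300)))
```

```text
[-0.10206974  0.02324767 -0.12028118] [0.56141624 0.03627097 0.11908666] 0.0006918636238580347
```

View pics/c2.png

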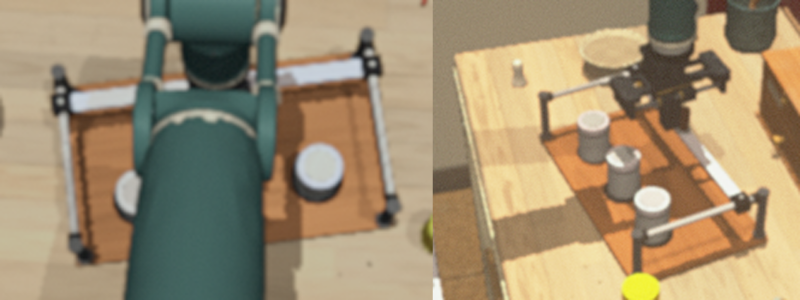

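The bar has moved nearly to the rear posts: at the left it is at about (90,100), at the right (345,70), close to the rear posts. The tins are standing. I'll push in small steps until the stops push back.

Run:
```python
from h import *
from cell import manip, cams
f0=np.array([.3,.1,0]);x=.086
while x<.112:
    x+=.002; manip.move_linear(W(x,.001,.119),rate=.03); F=(force(manip,3)[0]-f0)[:2]@ex
    if F<-8: break
p=manip.state()["tool_pos"]
print(round(x,3),F,"actual rack x",(p[:2]-O)@ex)
manip.dwell(.3);print(manip.state()["contact_force"])
manip.move_linear(W(x-.04,.001,.119),rate=.15)
manip.move_linear(W(x-.05,.001,.27),rate=.2)
manip.set_gripper(.088)
manip.move_pose(W(-.05,-.30,.30),ROT())
c=cams.capture("top");P=cloud(c);im=c["image"];cv2.imwrite("pics/top3.png",im)
np.savez("top3.npz",**c); np.savez("side3.npz",**cams.capture("side"))
print(manip.state()["clock"])
cv2.imwrite("pics/c3.png",cv2.resize(im[165:290,220:400],(720,500),interpolation=cv2.INTER_CUBIC))
for n,y in zip("LMR",(.115,0,-.115)):
    q=P.reshape(-1,3);d=np.linalg.norm(q[:,:2]-W(0,y,0)[:2],axis=1);k=(d<.045)&(q[:,2]>.08)&(q[:,2]<.094);q=q[k]
    m=cv2.minEnclosingCircle(q[:,:2].astype(np.float32));e=np.array(m[0])-O;g=q[:,:2].mean(0)-O
    print(n,k.sum(),"circ rack xy",e@ex,e@ey,m[1],"mean",g@ex,g@ey)
q=P.reshape(-1,3);q=q[(q[:,2]>.146)&(q[:,2]<.156)&(np.linalg.norm(q[:,:2]-W(.12,0,0)[:2],axis=1)<.05)];g=q[:,:2].mean(0)-O;print("knob",len(q),g@ex,g@ey)
```

```text
0.096 -11.727179746374208 actual rack x 0.09327984038846994
[-11.01094571  -2.25529675   6.22122738]
16.0083
L 272 circ rack xy -0.0035402158184745826 0.11233830913262548 0.028440283611416817 mean -0.00442083247929136 0.11243051677289347
M 271 circ rack xy 0.0029054649999171213 0.0033211087493992654 0.02889852412045002 mean 0.002755022180243422 0.004363011446860809
R 270 circ rack xy 0.0004260228271509127 -0.11125388647144108 0.027854248881340027 mean -0.0001816125998646123 -0.11111129015398405
knob 25 0.11959751165285779 0.002546823295921354
```

View pics/c3.png

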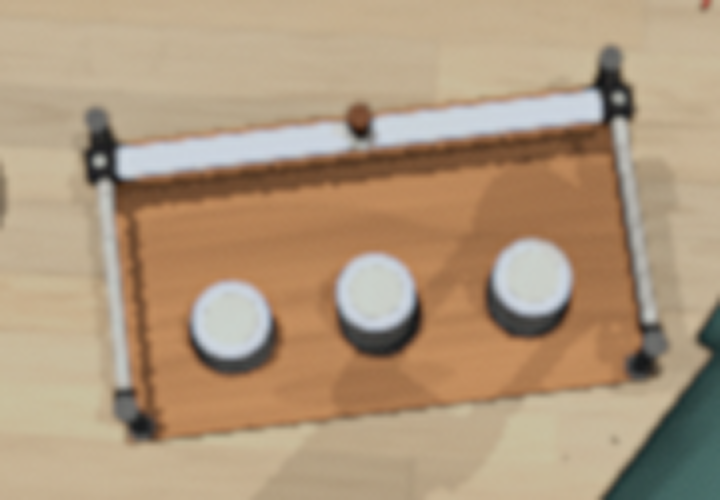

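The bar is against its stops: the knob is at rack x 0.1196, so the joint is about 0.152, and I got a firm 11 N reaction. All three tins stand at about (231,320), (376,293) and (531,278) in the crop. Hefting starts with the left one.

```bash
cat >> h.py <<'E'
T=dict(L=(-.004,.1124),M=(.0028,.0038),R=(.0002,-.1112)); ZG=.035
def heft(manip,n):
    x,y=T[n];r=ROT()
    manip.move_pose(W(x,y,.16),r); manip.move_linear(W(x,y,ZG),rate=.12)
    f0,s0=force(manip,6)
    manip.set_gripper(.03,35)
    w=manip.state()["gripper_width"]; manip.move_linear(W(x,y,ZG+.065),rate=.08); manip.dwell(.4)
    f1,s1=force(manip,14); st=manip.state(); print(n,"w",w,st["gripper_width"],"z",st["tool_pos"][2],"Fz",f0[2],f1[2],"diff",f1[2]-f0[2],"sd",s1[2],"m",st["moment"])
E
python3 - <<'E'
from h import *
from cell import manip, cams
heft(manip,"L")
cv2.imwrite("pics/s4.png",cv2.resize(cams.capture("side")["image"][150:330,220:440],(733,600),interpolation=cv2.INTER_CUBIC));print(manip.state()["clock"])
E
```

```text
L w 0.05560931478358387 0.05567712766222382 z 0.09999847016267177 Fz 0.1277155235962034 -2.6696503358250903 diff -2.797365859421294 sd 0.4369775302742669 m [-0.01389713 -0.13684577 -0.04523723]
21.8167
```

View pics/s4.png

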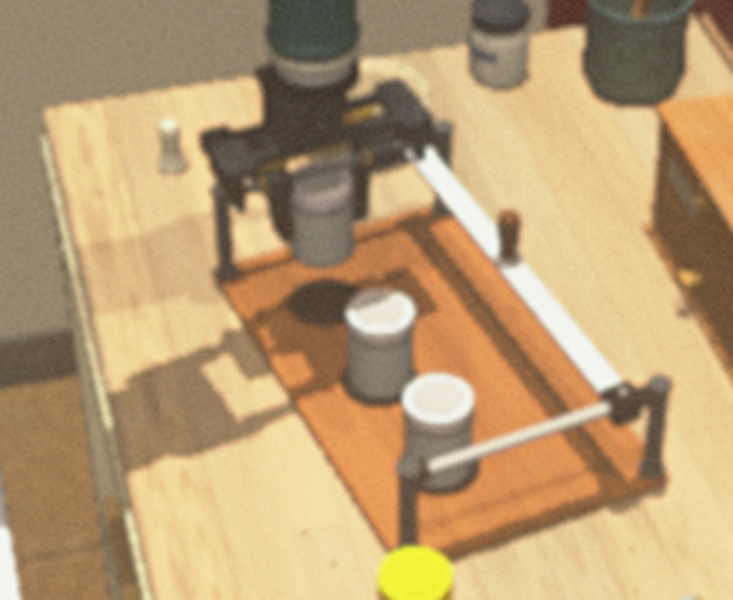

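The left tin at (322,215) hangs upright and clear of the board (about 0.29 kg); the other two stand and the bar is back. I'll set it down and go on to the middle one.

```bash
cat >> h.py <<'E'
def place(manip,n):
    x,y=T[n]
    manip.move_linear(W(x,y,ZG+.012),rate=.12); manip.move_linear(W(x,y,ZG+.0005),rate=.03); manip.dwell(.15)
    st=manip.state(); print("place z",st["tool_pos"][2],"F",st["contact_force"])
    manip.set_gripper(.088); manip.move_linear(W(x,y,.16),rate=.15)
E
python3 - <<'E'
from h import *
from cell import manip, cams
place(manip,"L"); print(manip.state()["clock"])
heft(manip,"M")
cv2.imwrite("pics/s5.png",cv2.resize(cams.capture("side")["image"][150:330,220:440],(733,600),interpolation=cv2.INTER_CUBIC));print(manip.state()["clock"])
E
```

```text
place z 0.03557380807029663 F [ 0.79344773  0.16566632 -2.47379392]
24.7083
M w 0.055101668146796116 0.05509525673217147 z 0.10002468193563983 Fz -0.1793025032818116 -2.1573221948822403 diff -1.9780196916004287 sd 0.43020473724564967 m [-0.019609   -0.07133345  0.02701073]
29.4333
```

View pics/s5.png

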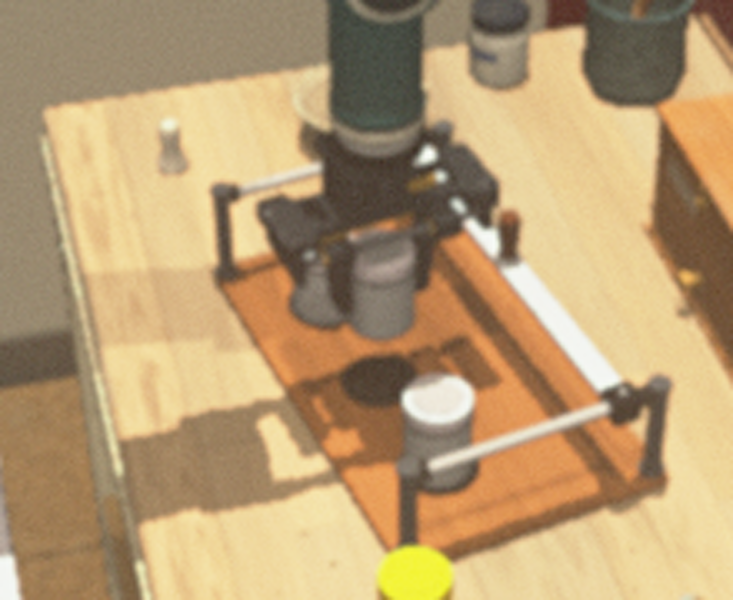

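The middle tin at (384,295) is up, upright and about 0.20 kg. The left one stands behind it at (320,295). Now I place the middle tin and heft the right one.

Run:
```python
from h import *
from cell import manip, cams
place(manip,"M")
heft(manip,"R")
cv2.imwrite("pics/s6.png",cv2.resize(cams.capture("side")["image"][150:330,220:440],(733,600),interpolation=cv2.INTER_CUBIC));print(manip.state()["clock"])
```

```text
place z 0.03557946010787742 F [-0.14554623  0.18927307 -2.08345017]
R w 0.05452829443370656 0.05477318182551704 z 0.10000817464964465 Fz 0.007381311307581456 -5.212344791855415 diff -5.219726103162996 sd 0.46768769349953376 m [-0.00375831 -0.04247942  0.01790548]
37.0833
```

View pics/s6.png

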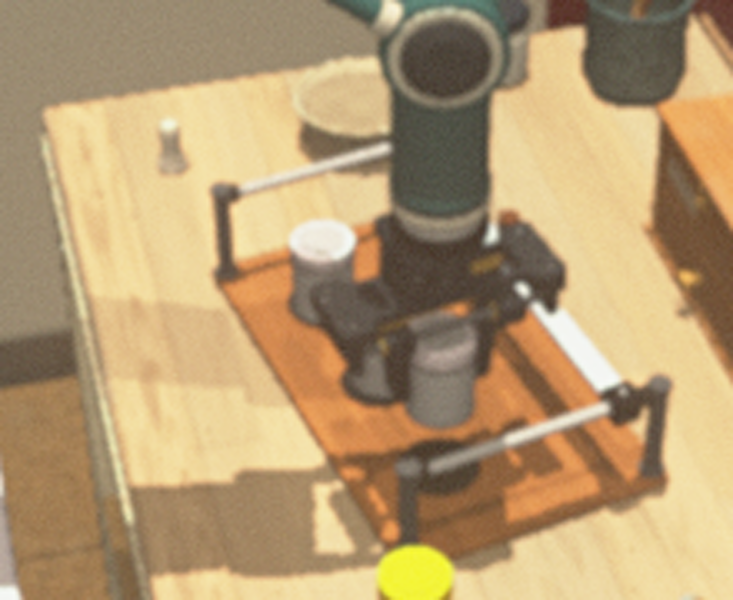

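The right tin at (440,380) is up and clearly the heaviest: about 5.2 N, against 2.8 N and 2.0 N. I'll stand it back first, as asked, then pick it up again and hold it.

Run:
```python
from h import *
from cell import manip, cams
place(manip,"R"); manip.dwell(.4)
x,y=T["R"]
manip.move_linear(W(x,y,ZG),rate=.12); f0=force(manip,6)[0]
manip.set_gripper(.03,40)
manip.move_linear(W(x,y,ZG+.135),rate=.08); manip.dwell(.8)
f1=force(manip,8)[0]; st=manip.state()
print(st["clock"],st["gripper_width"],st["tool_pos"],f1-f0)
s=cams.capture("side");t=cams.capture("top");P=cloud(t)
q=P.reshape(-1,3);q=q[(q[:,2]>.146)&(q[:,2]<.156)&(np.linalg.norm(q[:,:2]-W(.12,0,0)[:2],axis=1)<.02)];g=q[:,:2].mean(0)-O;print("knob",len(q),g@ex,g@ey)
for n,yy in T.items():
    q=P.reshape(-1,3);d=np.linalg.norm(q[:,:2]-W(*yy,0)[:2],axis=1);q=q[(d<.045)&(q[:,2]>.08)&(q[:,2]<.094)];g=q[:,:2].mean(0)-O;print(n,len(q),g@ex,g@ey)
a=cv2.resize(t["image"][165:290,160:470],(400,300));b=cv2.resize(s["image"][130:430,220:480],(400,460))
cv2.imwrite("pics/s7.png",np.hstack([np.vstack([a,np.zeros((160,400,3),np.uint8)]),b]))
```

```text
place z 0.0356177165383043 F [ 0.40167395 -0.823556   -5.17253028]
45.5333 0.0542569522781144 [ 0.49734949 -0.0895957   0.16998915] [ 0.08477161  0.08372972 -5.02477019]
knob 27 0.11863065299257745 0.002372946591082195
L 274 -0.0030100269267713193 0.11197856193985428
M 247 0.0045793851006528325 0.006164053282885637
R 0 nan nan<stdin>:13: RuntimeWarning: Mean of empty slice.
  ret = um.true_divide(
```

View pics/s7.png

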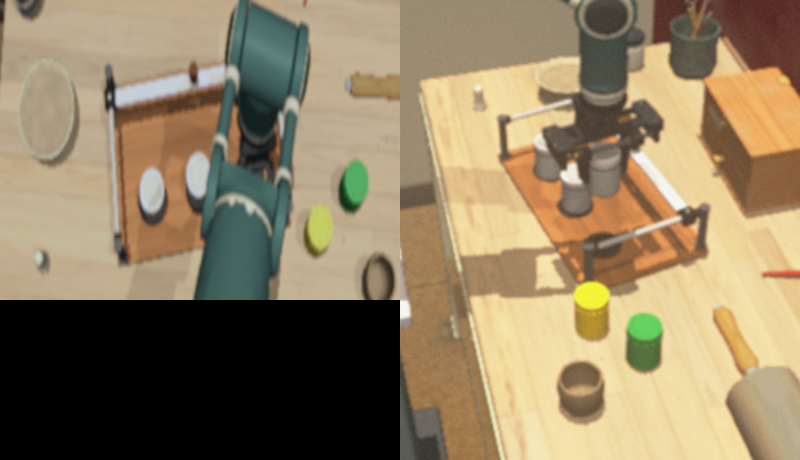

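The right tin at (603,165) is held upright, with the left and middle tins standing at (547,155) and (575,190), and the bystanders look unmoved. The knob reading differs by 1 mm from before, so I'll compare the bar's image with the earlier picture before handing in.

Run:
```python
from h import *
from cell import manip, cams, order
t=np.load("top3.npz");n=cams.capture("top")
g=lambda c:cv2.cvtColor(c["image"],cv2.COLOR_BGR2GRAY).astype(np.float32)
for nm,(a,b,c,d) in dict(bar_left=(190,220,240,305),knob=(185,205,300,318),table_ref=(170,300,160,236)).items():
    print(nm,cv2.phaseCorrelate(g(t)[a:b,c:d].copy(),g(n)[a:b,c:d].copy()))
K=[]
for i in range(10):
    q=cloud(cams.capture("top")).reshape(-1,3);q=q[(q[:,2]>.142)&(q[:,2]<.158)&(np.linalg.norm(q[:,:2]-W(.12,0,0)[:2],axis=1)<.02)];K.append((q[:,:2].mean(0)-O)@ex)
print("knob x",np.mean(K),np.std(K))
q=cloud(t).reshape(-1,3);q=q[(q[:,2]>.142)&(q[:,2]<.158)&(np.linalg.norm(q[:,:2]-W(.12,0,0)[:2],axis=1)<.02)];print("before",(q[:,:2].mean(0)-O)@ex)
st=manip.state();print(st["clock"],st["tool_pos"],st["gripper_width"])
```

```text
bar_left ((0.03304513056876601, 0.03547225034557577), 1.0195039210496126)
knob ((0.06779021313171185, 0.05246215147883149), 1.008531402879291)
table_ref ((0.0031725731507563637, 0.501876764216945), 1.001624799657751)
knob x 0.11889587521127334 0.0003496138129728251
before 0.1190388403661654
46.1833 [ 0.49733656 -0.08961583  0.1699872 ] 0.05449097164542813
```

```bash
python3 -c "
from cell import order,manip
print(order.close_job(),manip.state()['clock'])"
```

```text
the job is handed in; nothing more can be done
the job is handed in; nothing more can be done
```

The job is handed in with the heaviest tin, the right one, held upright in the gripper about 13 cm above the rack board. The clock read 46 s of the 67 s allowed at the last check.

- **Bar:** I pushed it back by the knob until the stops pushed back with about 11 N. The knob then measured at rack x of about 0.119–0.120 m, where the stop should put it at 0.120 m. An image comparison of the bar before and after hefting showed under 0.1 pixel of movement.
- **Hefting:** From left to right I lifted each tin about 6.5 cm and stood it back on the board. The left weighed about 2.8 N, the middle about 2.0 N and the right about 5.2 N. I then re-gripped the right tin, and it weighed 5.0 N on the final hold.
- **Final picture:** The left and middle tins are standing on the board, and I saw no change in the bowl, pinch pot, stamp or the two coloured look-alikes.

**Two readings disagreed:**
- A single knob reading was 1 mm lower after hefting. Averaging ten readings put it within 0.2 mm of the earlier picture, so I took the difference as noise.
- The comparison of a table patch holding the bowl and stamp gave a 0.5 pixel shift. I put that down to arm shadows, since the arm never went near them, and did not check it further.

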